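Slide the tall pin bin home into its bay

TASK

Push the tall, heavy bin of hitch pins along the bench into its steel bay until it is fully home, its back flush against the stop at the end. Push it low near its base so that it slides and stays upright: do not tip or rock it over, and do not lift or carry it. Leave the other loose things on the bench where they are.

Things in the scene. Friction and masses are not known exactly. Their poses are not given: they have to be found in the camera images.
- bin: tall narrow grey steel bin of upright hitch pins, open on top, wire bail handle above. Body 80 mm (its x) x 130 (y) x 170 high; pins rise to 185, bail to 226. Origin: centre of underside, on the bench; z up. Back: flat, at x = +40. Toe box on its -x side. 1.3 to 2.1 kg, slides at 6 to 16 N. It stands only on its 80 x 130 underside; pushed above about 50 mm high it may tip over its back edge.
- bin_toe (a point): middle of the push face, at x = -75, y = 0, height 25 mm on the bin. The closed toe box, 120 wide, sticks out 35 mm from the bin's -x wall along the bottom, from height 8 to 42, with this flat upright face; above the toe the plain wall stands back at x = -40. Pushed here towards the bin's +x the bin slides without tipping.
- bay: dark steel bay fixed to the bench, elsewhere and turned in every start. Origin: on the bench, where the bin's origin is when home (axes then parallel); +x points into the bay, z up. Two straight side guides 30 mm high, inner faces at y = -77.5 and +77.5, from x = -60 to +40 mm: 12.5 play each side of the bin. No floor plate.
- bay_mouth (a point): middle of the bay's mouth on the bench, at the bay's x = -114 mm. From here to x = -58 low wings narrow from about 210 mm to the 155 between the guides. The bin starts 240 to 320 mm in front of the bay's origin (towards the bay's -x), up to 40 mm to either side, turned up to 0.3 rad, back towards the bay, toe away from it; the lane between is empty.
- bay_stop (a point): middle of the stop's face, at the bay's x = +40, height 22 mm: rigid upright plate 171 mm wide, 45 high, across the bay's end. The bin's back lies against it when home.
- pin_tall: bystander, leave alone: upright steel hitch pin, 125 high, 48 across the foot (mm); origin at the underside of its middle
- pin_short: bystander, leave alone: upright brass-coloured hitch pin, 85 high, 44 across the foot (mm); origin at the underside of its middle
- clevis: bystander, leave alone: dark steel U-shaped clevis lying flat, 75 x 80, 45 high (mm); origin at the underside of its middle
- collar: bystander, leave alone: low steel collar, 60 across, 32 high (mm); origin at the underside of its middle
- jug: bystander, leave alone: white bottle, 84 across, 190 high, stands behind the bay (mm); origin at the underside of its middle
Things that resemble listed ones, but are neither listed nor needed, are in the scene too. Leave any pink look-alike of the bin alone.

How it is judged (in metres and radians):
At the end, for the whole second after the job is handed in: The bin stands upright (within 0.04 rad) and at rest on the bench between the guides, its origin within 6 mm of home along the bay and 18 mm across it, squared to the stop within 0.08 rad (x of bin in the frame of bay between -0.006 and 0.006 m and y of bin in the frame of bay between -0.018 and 0.018 m and angle between the x axis of bin and the x axis of bay, either way round below 0.08 rad and angle between bin's own z axis and vertical below 0.04 rad and height (world z) of bin below 0.005 m and linear speed of bin below 0.01 m/s and angular speed of bin below 0.05 rad/s); the robot touches nothing.
It fails at once if the bin rocks or tips by more than 0.15 rad (angle between bin's own z axis and vertical above 0.15 rad).
It fails at once if the bin is lifted more than 12 mm off the bench (height (world z) of bin above 0.012 m).
It fails at once if another loose thing on the bench is moved more than 30 mm (distance of any of pin_tall, pin_short, clevis, collar, jug from where it was at the start of the episode above 0.03 m).
It also fails if it takes over 54 s, if anything falls off the work surface, if the arm or the gripper's body presses on something with over 40 N, if the wrist force passes 120 N, or if a joint passes its speed limit or range.

ROBOT

A 6-joint arm with a two-finger parallel gripper is mounted at the origin on the work surface. World frame = base frame: x ahead of the robot, y to its left, z up, the work surface at z = 0. Lengths are in m, angles in degrees, forces in N, time in s.
With the tool pointing down it reaches from about 0.25 to 0.725 m from the base axis. Payload 9.7 kg.
Tool frame: the origin (TCP) lies midway between the tips of the shut fingers; the grasp point (between the pads) lies 19 mm behind it (bot.pinch_z is the distance from the TCP to the grasp point, in m); z points along the fingers, y is the line along which they close (so a half turn about z gives the same grasp; the last joint's range is limited). The gripper opens to 85 mm and grips with 20 to 120 N. Pads are 22 mm wide; open, the fingers measure 114 mm over their backs; the gripper's body (76 mm by 85 mm) begins 54 mm behind the grasp point. The pads swing forward as they close: fully open they stand 13 mm farther back than shut.
Start: joints at [68.755, 4.979, 10.078, 95.1, 0, 90], TCP at [0.199, 0.513, 0.194] pointing down, gripper open.
Joint ranges: [-179.16, 179.16], [-48.56, 103.87], [-65.8, 70.77], [-126.05, 130.52], [-82.76, 87.17], [-180, 180]. Speed limits (degrees/s): [127.2, 127.2, 147.25, 180, 180, 180].

INTERFACE

Orientations are given as [roll, pitch, yaw] about the fixed x, y, z axes, in that order (R = Rz(yaw) Ry(pitch) Rx(roll)).
In Python, from workcell import sensors, camera, camera_params, ticket, bot gives the robot as it stands.
- The arm moves only by the shell command python3 -m jog 'ROWS' [FORCE]. ROWS is JSON, a list that holds one entry, the list of rows, each a list of 5 numbers: the shift along the world's x, y, z in units of 50 mm (1.0 is 50 mm), then the turn about the world's z in units of 5 degrees (1.0 is 5 degrees), then the opening, from 0 (shut) to 1 (fully open). In form: [[[tx, ty, tz, yaw, grip], ...]]. A call has 1 to 8 rows; each row shifts and turns the commanded pose from where the row before left it; what a row does not reach is not made up. A row lasts 1/10 s, in which the tool goes at most 50 mm and 8.59 degrees, less where a joint would pass 70% of its speed; a pose out of reach is approached as far as the arm can. A call is refused whole if a number of a shift passes 1 or a number of a turn 1, either way. A call with a gripper value outside its range is refused whole. The fingers move at their own pace and stop on an object; FORCE is the grip in N (left out, the last holds). Time passes only in rows, so rows that do not move let the fingers close. It gives the time, the measured TCP pose, the force, the opening and the grip force at its end, in the units of the state.
- sensors.get_obs(): the state, without advancing time (a new reading comes with each control period).
- camera(name): name is "scene" or "top" or "wrist"; returns the picture (420x560x3 uint8, blue, green, red); there is no depth.
- camera_params(name): a dict with "fx", "fy", "cx", "cy" (pixels), "k1" (the pictures are not rectified: a ray, as slopes to the right and down, at radius r is drawn at 1 + k1 r^2 times it, then the intrinsics apply), "T" (4x4, takes a point from camera to world coordinates); the wrist camera has in their place "tool_from_camera" (4x4, takes a point from camera to tool coordinates, whose origin is the TCP and whose axes are the flange's). Camera axes: x right, y down, z forward; pixel columns grow to the right and rows downward; lengths in m; the calibration is good to about 2 mm. A picture is of the moment at which its call begins: read the wrist's pose just before it. camera_params takes no time and is no camera call.
- ticket.job_done(): hands the job in; it is judged then, once.
The state is a dict: "time": time; "q": joint angles; "qd": joint speeds; "joint_efforts": joint torques, N m; "ee_pos": TCP position; "tcp_rot": TCP orientation; "wrist_force": force on the tool from outside, world axes, zero at the start; "torque": the same for the moment, N m; "opening": finger opening in m; "grasp_force": force on a finger pad.
Only numpy, scipy, OpenCV 4.12 (cv2) and the standard library are available. Lean on these libraries where they do the work, as an engineer would, in place of code of your own. Each camera call takes 0.05 s, during which the arm holds its last target. There are 200 camera calls.

## Working session

There is one attempt and no reset: what is moved stays moved. The work goes in short steps, Python scripts to look and compute and a shell command to move; the robot and the scene stay as the last step left them, time stands still between calls to the robot, and variables do not carry over. Pictures are saved under pics/ and viewed, at most 10 in all, crops included, and the job is handed in when it is done.

```bash
mkdir -p pics; ls; python3 - <<'E'
from workcell import sensors,camera,camera_params
import cv2,numpy as np
for n in("scene","top"):
    im=camera(n);cv2.imwrite(f"pics/{n}0.png",im)
    p=camera_params(n);print(n,{k:(np.round(v,4).tolist()) for k,v in p.items()})
E
```

```text
pics
scene {'fx': 448.9975, 'fy': 448.9975, 'cx': 290.1391, 'cy': 211.3616, 'k1': -0.0543, 'T': [[-0.239, 0.6965, -0.6766, 1.2568], [0.971, 0.1784, -0.1593, 0.2268], [0.0098, -0.695, -0.7189, 0.7674], [0.0, 0.0, 0.0, 1.0]]}
top {'fx': 481.8756, 'fy': 481.8756, 'cx': 287.6651, 'cy': 210.9903, 'k1': 0.0422, 'T': [[-0.0129, -0.9923, 0.1233, 0.4411], [-0.9999, 0.0115, -0.0117, 0.0797], [0.0102, -0.1234, -0.9923, 1.1028], [0.0, 0.0, 0.0, 1.0]]}
```

View pics/scene0.png

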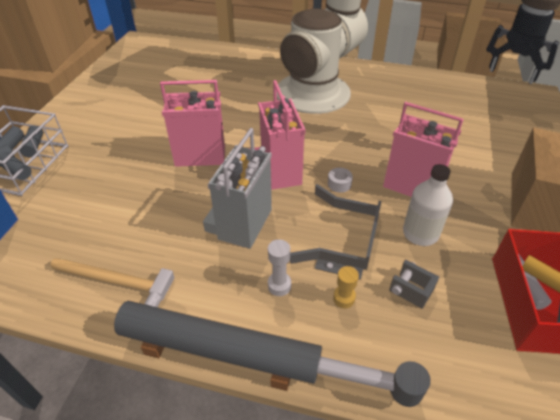

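View pics/top0.png

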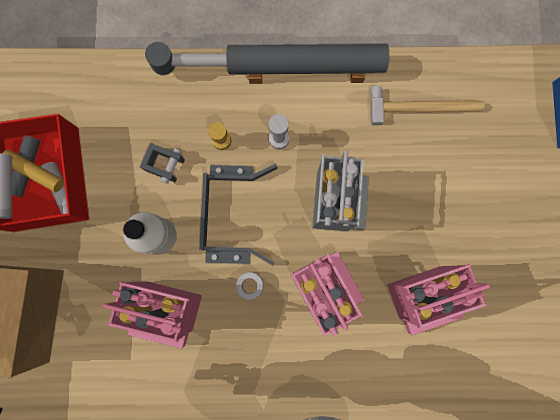

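The grey bin is at top (340,193) and scene (240,200), with its toe on the right in the top view. The pink look-alikes are at top (152,314), (327,293) and (440,298). Only the grey one fits "grey steel bin". The bay's stop is at top (205,212) and it opens to the right. I'll confirm in a crop.

```bash
python3 - <<'E'
import cv2
im=cv2.imread("pics/top0.png")[130:290,180:390]
cv2.imwrite("pics/crop0.png",cv2.resize(im,None,fx=3.7,fy=3.7,interpolation=cv2.INTER_CUBIC))
E
```

```text
(no output)
```

View pics/crop0.png

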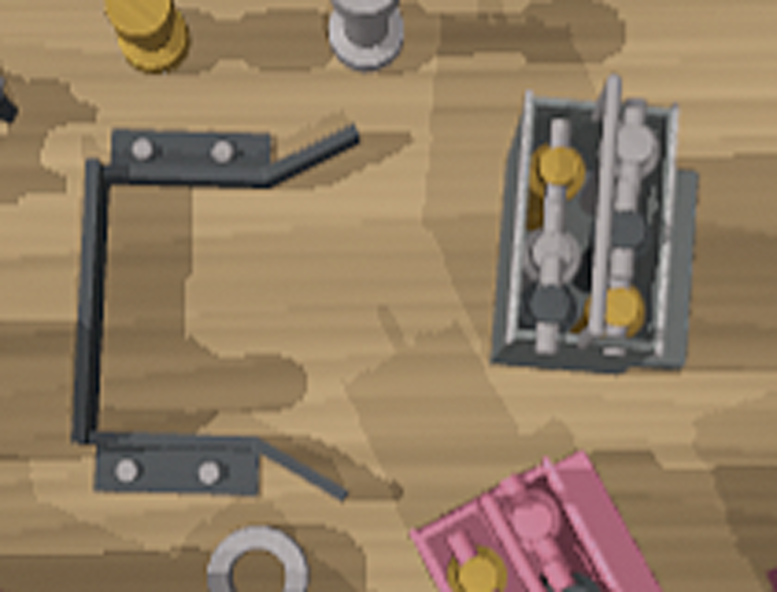

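The crop confirms the grey bin: rim corners at (527,93), (678,107), (663,355) and (507,343), with the toe edge on the right from (697,170) to (683,370). The bay's stop top runs (104,165) to (97,438).

```bash
cat > h.py <<'E'
import numpy as np,cv2
from workcell import camera_params
def cast(p,uv,z,T=None):
    T=np.array(p["T"]) if T is None else T
    K=np.array([[p["fx"],0,p["cx"]],[0,p["fy"],p["cy"]],[0,0,1.]])
    s=cv2.undistortPoints(np.array(uv,float).reshape(-1,1,2),K,np.array([p["k1"],0,0,0.]))[:,0]
    d=np.c_[s,np.ones(len(s))]@T[:3,:3].T
    o=T[:3,3]
    return o+d*((z-o[2])/d[:,2])[:,None]
E
python3 - <<'E'
from h import *
p=camera_params("top")
c=lambda l,z:cast(p,np.array(l)/3.7+[180,130],z)[:,:2]
f=lambda a:np.round(a,4).tolist()
rim=c([(527,93),(678,107),(663,355),(507,343)],.17);print("rim",f(rim),f(rim.mean(0)), [round(float(np.linalg.norm(rim[i]-rim[(i+1)%4])),4) for i in range(4)])
for a,b in((0,3),(1,2)): 
    d=rim[a]-rim[b];print("y-edge ang",np.degrees(np.arctan2(d[1],d[0])))
print("toe",f(c([(697,170),(683,370)],.042)))
s=c([(106,175),(97,438)],.045);print("stop",f(s),np.linalg.norm(s[0]-s[1]),np.degrees(np.arctan2(*(s[0]-s[1])[::-1])))
g=c([(106,180),(265,182),(97,440),(260,440)],.03);print("guides",f(g),f((g[0]+g[1]-g[2]-g[3])/2))
g=c([(110,188),(265,188)],0);print("upper guide base",f(g))
print("pins etc foot",f(c([(155,45),(366,40),(257,565)],0)))
q=cast(p,[(327,293),(300,275),(357,300),(340,335)],.17);print("pink",f(q))
E
```

```text
rim [[0.6676, -0.0015], [0.659, -0.082], [0.5261, -0.0699], [0.5334, 0.0119]] [0.5965, -0.0354] [0.081, 0.1335, 0.0822, 0.1349]
y-edge ang -5.704786112561773
y-edge ang -5.200748262759856
toe [[0.6499, -0.1145], [0.5286, -0.1021]]
stop [[0.6501, 0.2421], [0.4923, 0.2462]] 0.15784526217163403 -1.4985585400981407
guides [[0.65, 0.2444], [0.6478, 0.1476], [0.4919, 0.2486], [0.4906, 0.1512]] [0.1577, -0.0039]
upper guide base [[0.6507, 0.2465], [0.6497, 0.1495]]
pins etc foot [[0.7423, 0.2186], [0.7443, 0.0851], [0.4158, 0.1552]]
pink [[0.3984, -0.0043, 0.17], [0.433, 0.0467, 0.17], [0.3846, -0.0612, 0.17], [0.3202, -0.0269, 0.17]]
```

```bash
python3 -m jog '[[[0,0,1,0,1],[0,0,1,0,1],[0.5,-0.5,0.3,0,1],[0.7,-0.7,0,0,1],[0.7,-0.7,0,0,1],[0.7,-0.7,0,0,1]]]'; python3 - <<'E'
from workcell import sensors
o=sensors.get_obs();print({k:o[k] for k in("time","q","ee_pos","tcp_rot","opening")})
E
```

```text
time: 0.7
ee_pos: [0.3302, 0.3813, 0.309]
tcp_rot: [-180.0, -0.0, 158.8]
wrist_force: [1.1, 1.7, 0.6]
opening: 0.0851
grasp_force: 0.0
{'time': 0.7, 'q': array([ 4.91099603e+01,  3.10520461e+00,  2.12526780e+01,  1.08160741e+02,
       -2.48356157e-03,  7.03053415e+01]), 'ee_pos': array([0.33019463, 0.38129971, 0.30897498]), 'tcp_rot': array([-1.79986672e+02, -2.13294987e-03,  1.58804619e+02]), 'opening': 0.0850659372560829}
```

```bash
python3 -m jog '[[[0.35,-0.8,0,-0.95,1],[0.35,-0.8,0,-0.95,1],[0.35,-0.8,0,-0.95,1],[0.35,-0.8,0,-0.95,1],[0.35,-0.8,0,-0.95,1],[0.35,-0.8,0,-0.95,1],[0.35,-0.8,0,-0.95,1],[0.35,-0.8,0,-0.95,1]]]'; python3 -m jog '[[[0.35,-0.8,0,-0.95,1],[0.35,-0.8,0,-0.95,1],[0.35,-0.8,0,-0.95,1],[0.35,-0.8,0,-0.95,1],[0.35,-0.8,0,-0.95,1],[0.35,-0.8,0,-0.95,1],[0.35,-0.8,0,-0.95,1],[0,0,0,-0.6,1]]]'
```

```text
time: 1.5
ee_pos: [0.4696, 0.0608, 0.309]
tcp_rot: [-180.0, -0.0, 120.6]
wrist_force: [0.0, 1.2, 0.6]
opening: 0.0853
grasp_force: 0.0
time: 2.3
ee_pos: [0.5931, -0.222, 0.3048]
tcp_rot: [-179.7, -0.0, 84.1]
wrist_force: [-0.6, 0.2, 0.4]
opening: 0.0856
grasp_force: 0.0
```

```bash
python3 - <<'E'
from workcell import sensors,camera,camera_params
import cv2,numpy as np
o=sensors.get_obs();print(o["ee_pos"],o["tcp_rot"])
a=camera("wrist");b=camera("scene");p=camera_params("wrist");print({k:(np.round(v,4).tolist()) for k,v in p.items()})
cv2.imwrite("pics/w1.png",a);cv2.imwrite("pics/s1.png",b)
E
```

```text
[ 0.59309952 -0.2219602   0.30476486] [-1.79696487e+02 -2.87884963e-02  8.41008579e+01]
{'fx': 314.9434, 'fy': 314.9434, 'cx': 278.1923, 'cy': 207.3844, 'k1': -0.0235, 'tool_from_camera': [[-0.0007, -0.9554, -0.2952, 0.0754], [1.0, -0.0007, -0.0002, -0.0002], [-0.0, -0.2952, 0.9554, -0.1793], [0.0, 0.0, 0.0, 1.0]]}
```

View pics/w1.png

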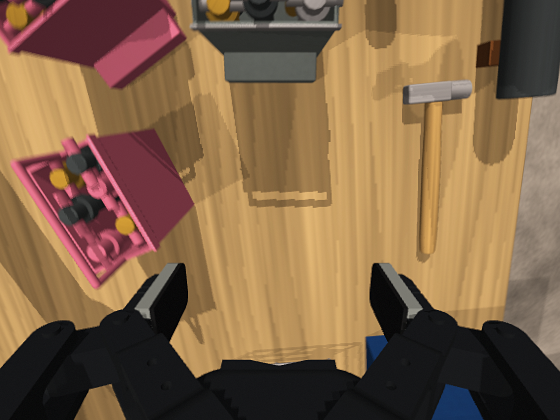

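View pics/s1.png

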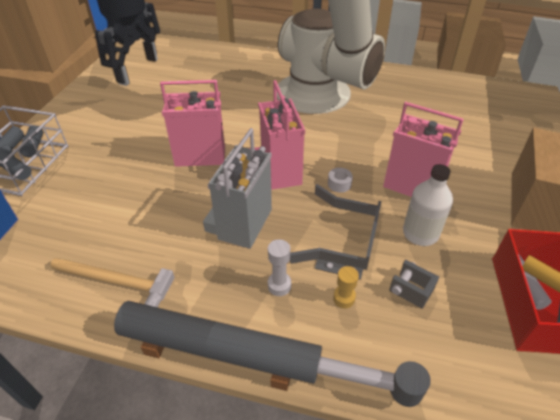

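The wrist view shows the toe face's bottom edge at (228,81)–(316,81). In the scene view the arm links pass well above everything. The wrist camera sits on the tool's +x side, towards the bin, so I'll turn the tool half round to keep it clear of the bin.

```bash
python3 - <<'E'
from h import *
from scipy.spatial.transform import Rotation as R
p=camera_params("wrist")
T=np.eye(4);T[:3,:3]=R.from_euler("xyz",[-179.697,-.029,84.10],degrees=True).as_matrix();T[:3,3]=[.5931,-.2220,.3048]
T=T@np.array(p["tool_from_camera"])
q=cast(p,[(228,82),(315.5,81)],.008,T);d=q[1]-q[0];print(q,np.linalg.norm(d),np.degrees(np.arctan2(d[1],d[0])))
E
python3 -m jog '[[[0,0,0,1,1],[0,0,0,1,1],[0,0,0,1,1],[0,0,0,1,1],[0,0,0,1,1],[0,0,0,1,1],[0,0,0,1,1],[0,0,0,1,1]]]'; python3 -m jog '[[[0,0,0,1,1],[0,0,0,1,1],[0,0,0,1,1],[0,0,0,1,1],[0,0,0,1,1],[0,0,0,1,1],[0,0,0,1,1],[0,0,0,1,1]]]';python3 -m jog '[[[0,0,0,1,1],[0,0,0,1,1],[0,0,0,1,1],[0,0,0,1,1],[0,0,0,1,1],[0,0,0,1,1],[0,0,0,1,1],[0,0,0,1,1]]]';python3 -m jog '[[[0,0,0,1,1],[0,0,0,1,1],[0,0,0,1,1],[0,0,0,1,1],[0,0,0,1,1],[0,0,0,1,1],[0,0,0,1,1],[0,0,0,1,1]]]';python3 -m jog '[[[0,0,0,1,1],[0,0,0,1,1],[0,0,0,1,1],[0,0,0,1,1],[0,0,0,0,1],[0,0,0,0,1]]]'
```

```text
[[ 0.53240466 -0.10094596  0.008     ]
 [ 0.655611   -0.11253032  0.008     ]] 0.12374974553658968 -5.371392305423451
time: 3.2
ee_pos: [0.5914, -0.2163, 0.31]
tcp_rot: [180.0, 0.0, 124.9]
wrist_force: [-0.7, 0.8, 0.1]
opening: 0.0851
grasp_force: 0.0
time: 4.0
ee_pos: [0.5915, -0.2162, 0.31]
tcp_rot: [180.0, 0.1, 164.9]
wrist_force: [-0.1, 0.3, 0.6]
opening: 0.0854
grasp_force: 0.0
time: 4.8
ee_pos: [0.5915, -0.2163, 0.31]
tcp_rot: [-180.0, 0.0, -155.1]
wrist_force: [-0.8, -0.2, 0.1]
opening: 0.0855
grasp_force: 0.0
time: 5.6
ee_pos: [0.5915, -0.2163, 0.31]
tcp_rot: [-180.0, 0.0, -115.1]
wrist_force: [-0.1, 0.2, 0.5]
opening: 0.0854
grasp_force: 0.0
time: 6.2
ee_pos: [0.5916, -0.2167, 0.3097]
tcp_rot: [-180.0, -0.0, -95.5]
wrist_force: [-0.8, 0.6, 0.9]
opening: 0.0852
grasp_force: 0.0
```

```bash
python3 -m jog '[[[0,0.65,0,0,1],[-0.06,0.65,0,0,1],[0,0,-0.8,0,1],[0,0,-0.8,0,1],[0,0,-0.8,0,1],[0,0,-0.8,0,1],[0,0,-0.8,0,1],[0,0,-0.8,0,1]]]'; python3 -m jog '[[[0,0,-0.6,0,1],[0,0,-0.4,0,1],[0,0,-0.1,0,1],[0,0,0,0,1],[0,0,0,0,1]]]'; python3 - <<'E'
from workcell import camera
import cv2;cv2.imwrite("pics/s2.png",camera("scene"))
E
```

```text
time: 7.0
ee_pos: [0.5885, -0.152, 0.0679]
tcp_rot: [-180.0, -0.0, -95.6]
wrist_force: [0.3, 0.2, 0.1]
opening: 0.0853
grasp_force: 0.0
time: 7.5
ee_pos: [0.5895, -0.1525, 0.0158]
tcp_rot: [-179.9, -0.0, -95.5]
wrist_force: [-0.9, 1.0, 0.5]
opening: 0.0853
grasp_force: 0.0
```

View pics/s2.png

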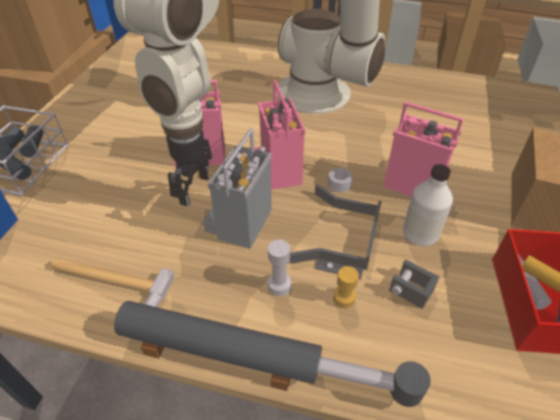

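The tool stands behind the bin and clear of it: fingers at (185,185), toe at (212,222). Next I lower 10 mm and advance to contact.

```bash
python3 -m jog '[[[0,0,-0.2,0,1],[0.02,0.2,0,0,1],[0.01,0.2,0,0,1],[0,0.06,0,0,1],[0,0,0,0,1],[0,0,0,0,1]]]'; python3 -m jog '[[[0,0.06,0,0,1],[0,0.06,0,0,1],[0,0,0,0,1]]]'; python3 -m jog '[[[0,0.06,0,0,1],[0,0.06,0,0,1],[0,0,0,0,1]]]'; python3 -m jog '[[[0,0.06,0,0,1],[0,0.06,0,0,1],[0,0,0,0,1]]]'
```

```text
time: 8.15
ee_pos: [0.5904, -0.1292, 0.0044]
tcp_rot: [-180.0, -0.0, -95.5]
wrist_force: [1.5, -0.1, 0.2]
opening: 0.0848
grasp_force: 0.0
time: 8.45
ee_pos: [0.5903, -0.1231, 0.0042]
tcp_rot: [-180.0, 0.0, -95.5]
wrist_force: [-0.6, 0.0, -0.1]
opening: 0.0851
grasp_force: 0.0
time: 8.75
ee_pos: [0.5903, -0.117, 0.0042]
tcp_rot: [180.0, 0.0, -95.5]
wrist_force: [0.3, -0.1, 1.2]
opening: 0.0852
grasp_force: 0.0
time: 9.05
ee_pos: [0.5903, -0.111, 0.0042]
tcp_rot: [180.0, 0.0, -95.5]
wrist_force: [-0.3, 0.1, -0.3]
opening: 0.0853
grasp_force: 0.0
```

```bash
for i in 1; do python3 -m jog '[[[0,0.06,0,0,1],[0,0,0,0,1]]]'; done; python3 -m jog '[[[0,0.06,0,0,1],[0,0,0,0,1]]]'; python3 - <<'E'
from workcell import camera
import cv2,numpy as np;a=camera("scene")[120:260,130:300];b=camera("top")[130:290,280:430]
f=lambda i:cv2.resize(i,(390,400),interpolation=cv2.INTER_CUBIC)
cv2.imwrite("pics/c3.png",np.hstack([f(a),f(b)]))
E
```

```text
time: 9.25
ee_pos: [0.5906, -0.1087, 0.0047]
tcp_rot: [-179.9, -0.0, -95.5]
wrist_force: [0.3, -1.2, 2.5]
opening: 0.0854
grasp_force: 0.0
time: 9.45
ee_pos: [0.5911, -0.1063, 0.0057]
tcp_rot: [-179.9, -0.1, -95.5]
wrist_force: [-0.4, -6.9, 8.3]
opening: 0.0853
grasp_force: 0.0
```

View pics/c3.png

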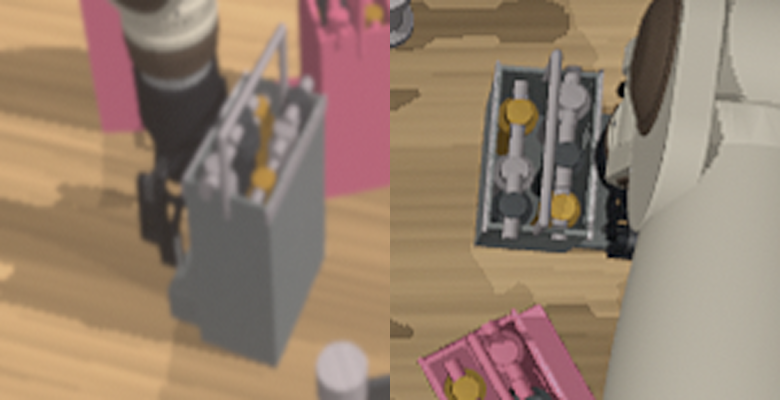

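```bash
python3 - <<'E'
from h import *
p=camera_params("scene")
def proj(P):
    T=np.linalg.inv(np.array(p["T"]));c=np.c_[P,np.ones(len(P))]@T.T
    s=c[:,:2]/c[:,2:3];s=s*(1+p["k1"]*(s**2).sum(1))[:,None]
    uv=s*p["fx"]+[p["cx"],p["cy"]]
    return np.round((uv-[130,120])*[390/170,400/140])
h=np.radians(84.5);u=np.array([np.cos(h),np.sin(h),0]);v=np.array([u[1],-u[0],0])
t=np.array([.591,-.106,0])
print("tips outer, z .0,.018,.03,.05,.08",proj([t+s*.057*v+[0,0,z] for s in(1,) for z in(0,.018,.03,.05,.08)]))
print("tips at inner .043",proj([t+.043*v+[0,0,z] for z in(.005,.018,.03,.05)]))
f=np.array([.592,-.108,0])
print("toe face R corner z .008,.042",proj([f+.06*v+[0,0,z] for z in(.008,.042)]))
E
```

```text
tips outer, z .0,.018,.03,.05,.08 [[175. 322.]
 [173. 307.]
 [171. 297.]
 [169. 279.]
 [164. 252.]]
tips at inner .043 [[181. 306.]
 [179. 295.]
 [178. 285.]
 [175. 267.]]
toe face R corner z .008,.042 [[170. 319.]
 [166. 290.]]
```

```bash
python3 - <<'E'
from workcell import camera,sensors
import cv2,numpy as np;a=camera("scene")[160:250,170:260];b=camera("wrist")
print(sensors.get_obs()["wrist_force"],sensors.get_obs()["torque"])
cv2.imwrite("pics/c4.png",np.hstack([cv2.resize(a,(400,400),interpolation=cv2.INTER_CUBIC),cv2.resize(b,(400,300)).repeat(1,0) if 0 else cv2.copyMakeBorder(cv2.resize(b,(400,300)),0,100,0,0,0)]))
E
```

```text
[-1.23359784 -7.49255178  7.34588725] [-0.39165793  0.06595479  0.05263552]
```

View pics/c4.png

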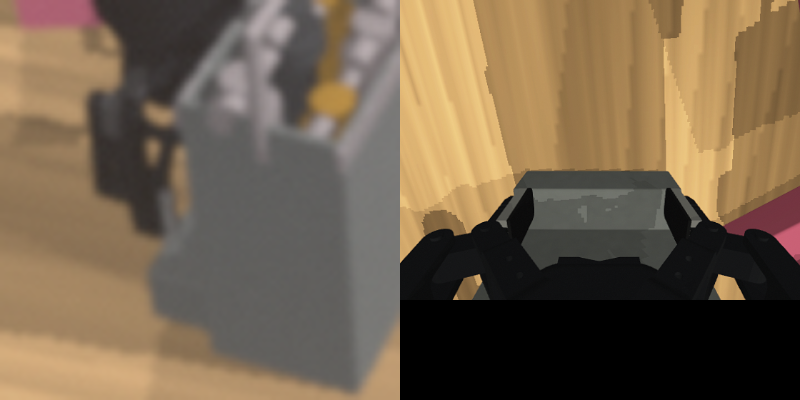

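```bash
python3 - <<'E'
from h import *
from scipy.spatial.transform import Rotation as R
from workcell import sensors
p=camera_params("wrist");o=sensors.get_obs()
T=np.eye(4);T[:3,:3]=R.from_euler("xyz",o["tcp_rot"],degrees=True).as_matrix();T[:3,3]=o["ee_pos"]
print(o["ee_pos"]);T=T@np.array(p["tool_from_camera"])
for z,c in((.008,[(528,172),(668,172)]),(.042,[(514,189),(682,189)])):
    uv=(np.array(c)-[400,0])*1.4;q=cast(p,uv,z,T);print(z,q,np.linalg.norm(q[1]-q[0]))
q=cast(p,[((510-400)*1.4,230*1.4),((688-400)*1.4,230*1.4)],.042,T);print("toe back/wall",q,np.linalg.norm(q[1]-q[0]))
E
python3 - <<'E'
import cv2
# close look at the last picture's wrist half, brightened
im=cv2.imread("pics/c4.png")[150:300,480:720]
cv2.imwrite("pics/c5.png",cv2.convertScaleAbs(cv2.resize(im,(800,500),interpolation=cv2.INTER_CUBIC),alpha=1.8,beta=25))
E
```

```text
[ 0.59109539 -0.10648623  0.00558015]
0.008 [[ 0.65108823 -0.11165723  0.008     ]
 [ 0.53218747 -0.10014064  0.008     ]] 0.11945719876339267
0.042 [[ 0.65047171 -0.11312323  0.042     ]
 [ 0.53215714 -0.10169171  0.042     ]] 0.1188655365528432
toe back/wall [[ 0.66083766 -0.07951689  0.042     ]
 [ 0.52708623 -0.0666658   0.042     ]] 0.13436738721080807
```

View pics/c5.png

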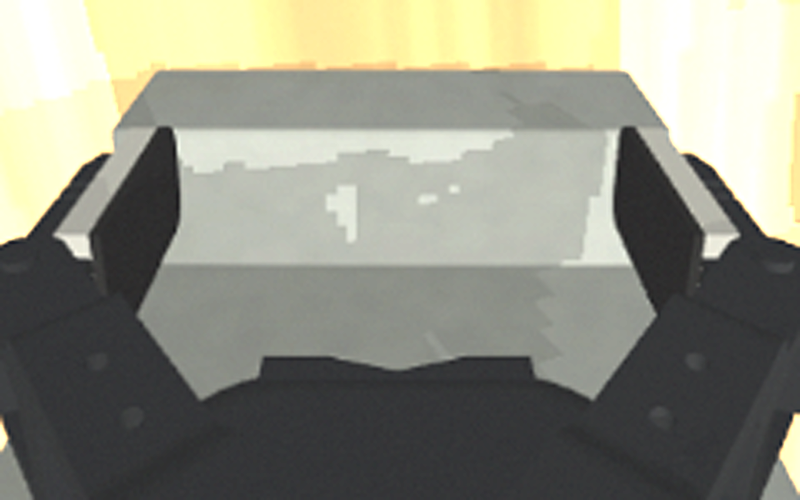

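The wrist view shows the open finger pads standing above the toe's top. The gripper body has reached the bin's wall at about 7 N, and the bin has not moved. I'll back off at once and use partly closed fingers, which reach lower.

```bash
python3 -m jog '[[[0,-0.2,0,0,1],[-0.04,-0.4,0,0,0.35],[0,0,0.15,0,0.35],[0,0,0,0,0.35],[0,0,0,0,0.35],[0,0,0,0,0.35],[0,0,0,0,0.35],[0,0,0,0,0.35]]]' 60; python3 -m jog '[[[0.02,0.1,0,0,0.35],[0,0.06,0,0,0.35],[0,0,0,0,0.35]]]';  python3 -m jog '[[[0,0.06,0,0,0.35],[0,0,0,0,0.35]]]'; python3 - <<'E'
from h import *
from workcell import camera,sensors
print(sensors.get_obs()["ee_pos"],sensors.get_obs()["torque"])
im=camera("wrist");cv2.imwrite("pics/c6.png",cv2.convertScaleAbs(im[180:],alpha=1.6,beta=20))
E
```

```text
time: 10.45
ee_pos: [0.5882, -0.135, 0.0115]
tcp_rot: [180.0, 0.0, -95.5]
wrist_force: [-0.0, 0.4, -1.1]
opening: 0.0303
grasp_force: 0.0
time: 10.75
ee_pos: [0.5893, -0.1268, 0.0117]
tcp_rot: [180.0, 0.0, -95.5]
wrist_force: [-0.2, -0.9, 0.6]
opening: 0.03
grasp_force: 0.0
time: 10.95
ee_pos: [0.5893, -0.124, 0.0117]
tcp_rot: [180.0, 0.0, -95.5]
wrist_force: [0.6, -0.2, -0.4]
opening: 0.0299
grasp_force: 0.0
[ 0.58930348 -0.12404923  0.01168854] [-0.00091602 -0.01139891 -0.06316112]
```

```bash
python3 -m jog '[[[0,0.06,0,0,0.35],[0,0,0,0,0.35]]]' | sed -n '2p;4p'; python3 -m jog '[[[0,0.06,0,0,0.35],[0,0,0,0,0.35]]]'| sed -n '2p;4p';python3 -m jog '[[[0,0.04,0,0,0.35],[0,0,0,0,0.35]]]'| sed -n '2p;4p'
```

```text
ee_pos: [0.5893, -0.1211, 0.0117]
wrist_force: [0.5, -0.0, -0.2]
ee_pos: [0.5893, -0.1181, 0.0117]
wrist_force: [-0.2, 0.6, -0.2]
ee_pos: [0.5893, -0.1162, 0.0117]
wrist_force: [0.2, 0.6, -0.2]
```

View pics/c6.png

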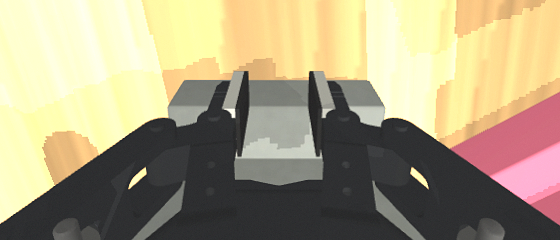

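```bash
python3 -m jog '[[[0,0.04,0,0,0.35],[0,0,0,0,0.35]]]' | sed -n '2p;4p'; python3 -m jog '[[[0,0.04,0,0,0.35],[0,0,0,0,0.35]]]'| sed -n '2p;4p'; python3 -c "
from workcell import sensors
print(sensors.get_obs()['torque'])"
```

```text
ee_pos: [0.5893, -0.1142, 0.0117]
wrist_force: [-0.6, -0.5, -0.2]
ee_pos: [0.5893, -0.1122, 0.0117]
wrist_force: [0.2, -0.4, -0.0]
[-0.0324703   0.00039582  0.06540698]
```

```bash
python3 - <<'E'
from h import *
p=camera_params("wrist");Ti=np.linalg.inv(np.array(p["tool_from_camera"]))
def proj(P):
    c=np.c_[np.array(P),np.ones(len(P))]@Ti.T
    s=c[:,:2]/c[:,2:3];s=s*(1+p["k1"]*(s**2).sum(1))[:,None]
    return s*p["fx"]+[p["cx"],p["cy"]]-[0,180]
for x in(.011,0,-.011):
    for z in(0,-.005,-.019,-.037): print(x,z,np.round(proj([(x,-.015,z)])).tolist())
im=cv2.imread("pics/c6.png");g=im.mean(2)
print(g[60:80,225:260:2].astype(int))
E
```

```text
0.011 0 [[253.0, 42.0]]
0.011 -0.005 [[252.0, 44.0]]
0.011 -0.019 [[250.0, 53.0]]
0.011 -0.037 [[247.0, 67.0]]
0 0 [[254.0, 58.0]]
0 -0.005 [[253.0, 62.0]]
0 -0.019 [[251.0, 72.0]]
0 -0.037 [[248.0, 87.0]]
-0.011 0 [[254.0, 75.0]]
-0.011 -0.005 [[253.0, 78.0]]
-0.011 -0.019 [[252.0, 89.0]]
-0.011 -0.037 [[249.0, 106.0]]
[[212 211 208 208 207 205 203 202 201 202 202 203 201 203 169 174 173 173]
 [213 212 208 208 207 205 204 202 202 201 202 204 203 204 169 173 173 173]
 [212 211 208 207 207 205 203 201 202 202 202 200 201 201 172 173 173 173]
 [213 210 208 208 206 206 204 203 202 203 196 170 169 168 171 174 174 174]
 [214 211 210 208 207 207 205 203 203 203 198 172 172 172 174 173 172 174]
 [213 211 209 208 208 207 204 200 200 200 196 171 174 173 172 173 173 175]
 [213 211 210 208 207 206 206 170 171 170 171 173 174 173 174 173 173 174]
 [213 211 210 208 208 206 206 171 171 172 173 173 173 172 172 172 173 173]
 [212 212 210 208 208 208 203 171 172 173 173 172 173 172 172 172 174 174]
 [213 212 210 209 206 205 173 174 173 175 176 176 172 172 172 173 173 174]
 [213 213 210 209 177 174 173 171 170 173 169 169 174 173 173 173 174 174]
 [215 214 209 209 171 149 150 147 146 134  56  68 177 172 173 172 174 173]
 [213 210 207 207 171 164 164 163 166 148  35  57 177 172 172 173 173 174]
 [187 184 183 181 162 162 162 161 163 141  39  45 178 173 172 172 175 174]
 [191 188 185 185 157 162 160 162 162 107  41  45 180 172 173 172 173 174]
 [191 188 184 182 160 161 160 160 165  54  41  43 178 173 173 172 173 172]
 [192 188 186 180 162 162 160 160 165  52  43  36 180 172 172 174 172 174]
 [192 188 186 179 162 161 161 160 163  36  43  34 181 173 172 173 173 174]
 [193 190 188 173 160 161 162 162 157  38  41  35 180 174 173 174 174 174]
 [186 185 182 163 162 162 160 160 150  38  42  35 176 171 169 170 170 172]]
```

```bash
python3 -m jog '[[[0,-0.5,0,0,0.35],[0,0,-0.1,0,0.35],[0,0,0,0,0.35]]]' | sed -n '2p;4p'; python3 -m jog '[[[0,0,-0.06,0,0.35],[0,0,0,0,0.35]]]' | sed -n '2p;4p'; python3 -m jog '[[[0,0,-0.06,0,0.35],[0,0,0,0,0.35]]]' | sed -n '2p;4p'; python3 -m jog '[[[0,0,-0.06,0,0.35],[0,0,0,0,0.35]]]' | sed -n '2p;4p'
```

```text
ee_pos: [0.5888, -0.1375, 0.0059]
wrist_force: [-0.0, 0.8, -0.0]
ee_pos: [0.5891, -0.1369, 0.0032]
wrist_force: [0.5, -0.6, 0.5]
ee_pos: [0.5891, -0.137, 0.0003]
wrist_force: [-0.5, 0.2, 0.1]
ee_pos: [0.5891, -0.1373, -0.0027]
wrist_force: [0.0, -0.2, -0.9]
```

```bash
python3 -m jog '[[[0,0,-0.06,0,0.35],[0,0,0,0,0.35]]]' | sed -n '2p;4p'; python3 -m jog '[[[0,0,-0.06,0,0.35],[0,0,0,0,0.35]]]' | sed -n '2p;4p'; python3 -m jog '[[[0,0,-0.06,0,0.35],[0,0,0,0,0.35]]]' | sed -n '2p;4p'; python3 - <<'E'
import cv2
from workcell import camera
im=camera("wrist");g=im.mean(2)
print(g[236:268:2,225:260:2].astype(int))
E
```

```text
ee_pos: [0.5891, -0.1373, -0.0057]
wrist_force: [0.2, 1.0, -0.1]
ee_pos: [0.589, -0.1374, -0.0088]
wrist_force: [0.1, -0.1, -0.1]
ee_pos: [0.5891, -0.1373, -0.0117]
wrist_force: [-0.1, 0.5, 0.7]
[[118 117 114 112 112 113 113 114 114 116 116 116 115 116 117 117 118 118]
 [118 117 115 112 113 114 113 114 115 116 116 115 117 117 116 116 117 118]
 [120 117 116 113 112 114 113 114 115 115 115 115 116 116 117 115 117 118]
 [121 115 116 113 113 114 112 114 115 115 114 116 116 116 116 116 118 118]
 [ 97  95 117 114 113 113 114 114 114 115 116 117 117 115 117 116 116 117]
 [ 97  96 117 114 113 114 113 114 114 115 115 116 116 116 116 117 116 118]
 [ 99  96 117 115 114 113 115 114 114 116 116 115 115 116 117 117 117 119]
 [ 99  96 118 115 113 111 111 112 112 114 113 113 117 116 116 117 118  94]
 [ 98  97 119 116 103  89  88  88  89  79   9  26 121 117 116 117 118  95]
 [ 99  98 119 117  85  87  88  88  89  53  13  16 121 112  94  94  94  96]
 [100  97 120 113  87  87  88  87  90  22  16   9 121 110  96  96  96  96]
 [ 99  98 121 102  88  88  87  88  84  10  14   9 100  94  96  95  95  98]
 [ 96  95 116  92  87  88  88  88  80  12  14  10  99  96  95  95  94  95]
 [ 14  13  31  89  87  87  88  88  56  13  12  10 100  95  96  96  95  96]
 [ 16  17  49  89  87  87  87  89  21  14  12  10  97  96  96  96  95  96]
 [ 16  15  79  87  88  88  87  86   9  13  13  10  82  96  95  95  95  96]]
```

No bench contact with the TCP at -12 mm, so the tips really do stand about 35 mm above the TCP and are now near 23 mm high. I'll advance to the toe.

```bash
python3 -m jog '[[[0.02,0.2,0,0,0.35],[0,0.06,0,0,0.35],[0,0.04,0,0,0.35],[0,0,0,0,0.35]]]' | sed -n '2p;4p'; python3 -m jog '[[[0,0.05,0,0,0.35],[0,0,0,0,0.35]]]' | sed -n '2p;4p';python3 -m jog '[[[0,0.05,0,0,0.35],[0,0,0,0,0.35]]]' | sed -n '2p;4p'; python3 -c "
from workcell import sensors
print(sensors.get_obs()['torque'])"
```

```text
ee_pos: [0.5904, -0.1219, -0.0112]
wrist_force: [-0.3, -0.1, -0.3]
ee_pos: [0.5903, -0.1198, -0.0113]
wrist_force: [-0.6, -0.1, -0.3]
ee_pos: [0.5903, -0.119, -0.0113]
wrist_force: [0.4, -9.0, -1.3]
[-1.65734028  0.01580806 -0.04680252]
```

```bash
cat > plan.py <<'E'
import numpy as np,sys
# start pose x y heading(deg); lane: through (.570,.204) at 88.7
def plan(o,h,turn1,R,L,turn2,end,step):
    segs=[(R*abs(np.radians(turn1)),np.sign(turn1)/R),(L,0),(R*abs(np.radians(turn2)),np.sign(turn2)/R),(end,0)]
    tot=sum(s for s,_ in segs);N=int(np.ceil(tot/step));h=np.radians(h);o=np.array(o,float)
    def at(s):
        p=o.copy();a=h
        for l,k in segs:
            m=min(s,l)
            for _ in range(200):
                p=p+m/200*np.array([np.cos(a+k*m/400),np.sin(a+k*m/400)]);a+=k*m/200
            s-=m
            if s<=0:break
        return p,a
    prev=None;row=[]
    for i in range(N+1):
        p,a=at(min(tot,i*tot/N));t=p-.086*np.array([np.cos(a),np.sin(a)])
        b=(p-[.570,.204]);u=np.radians(88.7)
        if prev is not None:
            d=(t-prev[0])/.05;print(i,"[%.2f,%.2f,0,%.2f,0.35]"%(d[0],d[1],np.degrees(a-prev[1])/5),"bay x %.3f y %.3f th %.1f tcp %.4f %.4f"%(b@[np.cos(u),np.sin(u)],b@[-np.sin(u),np.cos(u)],np.degrees(a-u),*t))
        prev=(t,a)
E
python3 -c "
from plan import *
plan((.5985,-.033),84.5,22,.15,.055,-17.8,.09,.008)"
```

```text
1 [0.10,0.15,0,0.59,0.35] bay x -0.229 y -0.034 th -1.2 tcp 0.5953 -0.1111
2 [0.09,0.15,0,0.59,0.35] bay x -0.221 y -0.034 th 1.7 tcp 0.5999 -0.1034
3 [0.08,0.16,0,0.59,0.35] bay x -0.213 y -0.034 th 4.7 tcp 0.6041 -0.0955
4 [0.08,0.16,0,0.59,0.35] bay x -0.205 y -0.033 th 7.7 tcp 0.6078 -0.0874
5 [0.07,0.17,0,0.59,0.35] bay x -0.198 y -0.032 th 10.7 tcp 0.6112 -0.0790
6 [0.06,0.17,0,0.59,0.35] bay x -0.190 y -0.030 th 13.6 tcp 0.6141 -0.0706
7 [0.05,0.17,0,0.59,0.35] bay x -0.182 y -0.028 th 16.6 tcp 0.6166 -0.0619
8 [-0.01,0.16,0,0.24,0.35] bay x -0.175 y -0.026 th 17.8 tcp 0.6161 -0.0540
9 [-0.04,0.15,0,0.00,0.35] bay x -0.168 y -0.023 th 17.8 tcp 0.6139 -0.0465
10 [-0.04,0.15,0,0.00,0.35] bay x -0.160 y -0.021 th 17.8 tcp 0.6117 -0.0390
11 [-0.04,0.15,0,0.00,0.35] bay x -0.153 y -0.019 th 17.8 tcp 0.6095 -0.0316
12 [-0.04,0.15,0,0.00,0.35] bay x -0.145 y -0.016 th 17.8 tcp 0.6073 -0.0241
13 [-0.04,0.15,0,0.00,0.35] bay x -0.138 y -0.014 th 17.8 tcp 0.6050 -0.0166
14 [-0.04,0.15,0,0.00,0.35] bay x -0.130 y -0.011 th 17.8 tcp 0.6028 -0.0092
15 [-0.09,0.14,0,-0.32,0.35] bay x -0.123
[... 606 characters left out ...]
61 y -0.003 th 0.0 tcp 0.5698 0.0567
24 [0.00,0.16,0,0.00,0.35] bay x -0.054 y -0.003 th 0.0 tcp 0.5699 0.0644
25 [0.00,0.16,0,0.00,0.35] bay x -0.046 y -0.003 th 0.0 tcp 0.5701 0.0722
26 [0.00,0.16,0,0.00,0.35] bay x -0.038 y -0.003 th 0.0 tcp 0.5703 0.0800
27 [0.00,0.16,0,0.00,0.35] bay x -0.030 y -0.003 th 0.0 tcp 0.5705 0.0878
28 [0.00,0.16,0,0.00,0.35] bay x -0.022 y -0.003 th 0.0 tcp 0.5706 0.0956
29 [0.00,0.16,0,0.00,0.35] bay x -0.015 y -0.003 th 0.0 tcp 0.5708 0.1034
30 [0.00,0.16,0,0.00,0.35] bay x -0.007 y -0.003 th 0.0 tcp 0.5710 0.1111
31 [0.00,0.16,0,0.00,0.35] bay x 0.001 y -0.003 th 0.0 tcp 0.5712 0.1189
32 [0.00,0.16,0,0.00,0.35] bay x 0.009 y -0.003 th 0.0 tcp 0.5713 0.1267
```

```bash
python3 -m jog '[[[0.10,0.15,0,0.59,0.35],[0.09,0.15,0,0.59,0.35],[0.08,0.16,0,0.59,0.35],[0.08,0.16,0,0.59,0.35]]]'; python3 -m jog '[[[0.07,0.17,0,0.59,0.35],[0.06,0.17,0,0.59,0.35],[0.05,0.17,0,0.59,0.35],[-0.01,0.16,0,0.24,0.35],[0,0,0,0,0.35]]]' || python3 -m jog '[[[0.07,0.17,0,0.59,0.35],[0.06,0.17,0,0.59,0.35],[0.05,0.17,0,0.59,0.35],[-0.01,0.16,0,0.24,0.35]]]'; cat > meas.py <<'E'
from h import *
from workcell import camera,sensors
# bin rim front-left edge: light grey rim pixels in the top view, bin back edge via line fit
im=camera("top");cv2.imwrite("pics/t_last.png",im)
o=sensors.get_obs();print(o["time"],o["ee_pos"].round(4),o["tcp_rot"].round(1),o["wrist_force"].round(1))
b=cv2.imread("pics/top0.png").astype(int);d=np.abs(im.astype(int)-b).sum(2)
hsv=cv2.cvtColor(im,cv2.COLOR_BGR2HSV)
m=((hsv[...,1]<45)&(hsv[...,2]>40)&(hsv[...,2]<200)).astype(np.uint8)
m[:145]=0;m[250:]=0;m[:,:200]=0;m[:,460:]=0
for r in range(150,250,6):
    print(r,"".join("#" if x else "." for x in m[r,200:420:2]))
E
python3 meas.py
```

```text
time: 14.75
ee_pos: [0.6084, -0.0885, -0.0112]
tcp_rot: [-180.0, -0.2, -83.7]
wrist_force: [2.2, -10.7, -1.3]
opening: 0.03
grasp_force: 5.5
time: 15.25
ee_pos: [0.6172, -0.0535, -0.0112]
tcp_rot: [-179.9, -0.1, -73.6]
wrist_force: [3.2, -3.9, -1.3]
opening: 0.0304
grasp_force: 2.4
15.3 [ 0.6172 -0.0535 -0.0112] [-1.799e+02 -1.000e-01 -7.370e+01] [ 4.6 -3.4 -2.5]
150 ........................................................................######################################
156 .................................................##.......#.............######################################
162 .................................................###########...........#######################################
168 .....######################......####..######################...#..##..#######################################
174 ..#..##########################.........##########################.###########################################
180 ..##................####................###........###########################################################
186 ..#.....................................
[... 520 characters left out ...]
########..
216 .##..........................................############.##.....############################################.
222 .##...........................................###########.#########..########################################.
228 ##.............................................###############......##########################################
234 ##..............................................####................##########################################
240 ##.#................................................................##########################################
246 ###................................................................###########################################
```

```bash
cat > meas2.py <<'E'
from h import *
import sys
# back wall's base edge: first grey pixel left in rows r0..r1, searched from column c0
r0,r1,c0,c1=map(int,sys.argv[1:5])
im=cv2.imread("pics/t_last.png");hsv=cv2.cvtColor(im,cv2.COLOR_BGR2HSV)
m=(hsv[...,1]<45)&(hsv[...,2]>40)&(hsv[...,2]<200)
P=[]
for r in range(r0,r1):
    k=np.where(m[r,c0:c1])[0]
    if len(k):P.append((c0+k[0]-.5,r))
q=cast(camera_params("top"),P,0.)[:,:2]
vx,vy,x,y=cv2.fitLine(q.astype(np.float32),cv2.DIST_HUBER,0,.001,.001).ravel()
n=np.array([-vy,vx]);n*=np.sign(n[1]);res=(q-[x,y])@n
print("heading",np.degrees(np.arctan2(n[1],n[0])),"mid of edge pts",x,y,"res",res.std())
e=np.array(P)[[0,-1]];print("ends",e.tolist(),q[[0,-1]].round(4).tolist())
u=np.radians(88.7);pt=np.array([x,y])
print("distance of back edge to stop along lane:",(np.array([.571,.244])-pt)@[np.cos(u),np.sin(u)])
E
python3 meas2.py 178 236 268 310; python3 - <<'E'
import cv2
im=cv2.imread("pics/t_last.png");h=cv2.cvtColor(im,cv2.COLOR_BGR2HSV)
m=(h[...,1]<45)&(h[...,2]>40)&(h[...,2]<200)
for r in list(range(150,184,2))+list(range(228,246,2)): print(r,"".join("#" if x else "." for x in m[r,262:345]))
E
```

```text
heading 106.06252 mid of edge pts 0.5997773 0.071756005 res 0.0008462643802633955
ends [[279.5, 178.0], [295.5, 235.0]] [[0.6557, 0.0847], [0.5225, 0.0495]]
distance of back edge to stop along lane: 0.1715467809345539
150 ..................................................................................#
152 .................................................................................##
154 .................................................................................##
156 ...................................#####..............##.........................##
158 ...................................#####..######.########........................##
160 ...................................######.###############.............#.........###
162 ...................................#######################......................###
164 ............#...............###############################.............##......###
166 ........######..#....######################################............####....####
168 ....########....############################################.....##....####....####
17
[... 705 characters left out ...]
 .................................#####################....................#########
232 .................................#############.#..........................#########
234 ..................................#######................................##########
236 .........................................................................##########
238 .........................................................................##########
240 .........................................................................##########
242 ........................................................................###########
244 ........................................................................###########
```

```bash
python3 -c "
from plan import *
plan((.595,.029),106.2,2,.15,.060,-19.5,.075,.008)"
```

```text
1 [0.01,0.17,0,0.40,0.35] bay x -0.167 y -0.026 th 19.5 tcp 0.6195 -0.0451
2 [-0.05,0.15,0,0.00,0.35] bay x -0.159 y -0.024 th 19.5 tcp 0.6170 -0.0375
3 [-0.05,0.15,0,0.00,0.35] bay x -0.152 y -0.021 th 19.5 tcp 0.6145 -0.0300
4 [-0.05,0.15,0,0.00,0.35] bay x -0.144 y -0.018 th 19.5 tcp 0.6120 -0.0224
5 [-0.05,0.15,0,0.00,0.35] bay x -0.137 y -0.016 th 19.5 tcp 0.6095 -0.0148
6 [-0.05,0.15,0,0.00,0.35] bay x -0.129 y -0.013 th 19.5 tcp 0.6070 -0.0072
7 [-0.05,0.15,0,0.00,0.35] bay x -0.122 y -0.010 th 19.5 tcp 0.6045 0.0003
8 [-0.05,0.15,0,0.00,0.35] bay x -0.114 y -0.008 th 19.5 tcp 0.6020 0.0079
9 [-0.12,0.13,0,-0.50,0.35] bay x -0.107 y -0.005 th 17.0 tcp 0.5961 0.0144
10 [-0.13,0.13,0,-0.61,0.35] bay x -0.099 y -0.003 th 14.0 tcp 0.5897 0.0210
11 [-0.12,0.14,0,-0.61,0.35] bay x -0.091 y -0.001 th 10.9 tcp 0.5837 0.0280
12 [-0.11,0.14,0,-0.61,0.35] bay x -0.083 y -0.000 th 7.9 tcp 0.5781 0.0352
13 [-0.11,0.15,0,-0.61,0.35] bay x -0.075 y 0.001 th 4.8 tcp 0.5728 0.0428
14 [-0.10,0.16,0,-0.61,0.35] bay x -0.067 y 0.001 th 1.8 tcp 0.5680 0.0506
15 [-0.05,0.16,0,-0.36,0.35] bay x -0.060 y 0.001 th 0.0 tcp 0.5654 0.0585
16 [0.00,0.16,0,0.00,0.35] bay x -0.052 y 0.001 th 0.0 tcp 0.5655 0.0665
17 [0.00,0.16,0,0.00,0.35] bay x -0.044 y 0.001 th 0.0 tcp 0.5657 0.0745
18 [0.00,0.16,0,0.00,0.35] bay x -0.036 y 0.001 th 0.0 tcp 0.5659 0.0824
19 [0.00,0.16,0,0.00,0.35] bay x -0.028 y 0.001 th 0.0 tcp 0.5661 0.0904
20 [0.00,0.16,0,0.00,0.35] bay x -0.020 y 0.001 th 0.0 tcp 0.5663 0.0984
21 [0.00,0.16,0,0.00,0.35] bay x -0.012 y 0.001 th 0.0 tcp 0.5665 0.1064
22 [0.00,0.16,0,0.00,0.35] bay x -0.004 y 0.001 th 0.0 tcp 0.5666 0.1143
23 [0.00,0.16,0,0.00,0.35] bay x 0.004 y 0.001 th 0.0 tcp 0.5668 0.1223
24 [0.00,0.16,0,0.00,0.35] bay x 0.012 y 0.001 th 0.0 tcp 0.5670 0.1303
```

```bash
python3 -m jog '[[[0.01,0.17,0,0.4,0.35],[-0.05,0.15,0,0,0.35],[-0.05,0.15,0,0,0.35],[-0.05,0.15,0,0,0.35],[-0.05,0.15,0,0,0.35],[-0.05,0.15,0,0,0.35],[0,0,0,0,0.35]]]'; python3 meas.py | head -1;  python3 - <<'E'
import cv2
im=cv2.imread("pics/t_last.png");h=cv2.cvtColor(im,cv2.COLOR_BGR2HSV)
m=(h[...,1]<45)&(h[...,2]>40)&(h[...,2]<200)
for r in range(150,250,3): print(r,"".join("#" if x else "." for x in m[r,240:330]))
E
python3 meas2.py 190 238 256 310
```

```text
time: 16.0
ee_pos: [0.6047, -0.0078, -0.0113]
tcp_rot: [-180.0, -0.1, -71.7]
wrist_force: [2.6, -4.6, -1.4]
opening: 0.0299
grasp_force: 2.6
16.05 [ 0.6047 -0.0078 -0.0113] [-1.80e+02 -1.00e-01 -7.17e+01] [ 1.7 -5.2 -0.6]
150 ......................................................................####################
153 ......................................................................####################
156 ......................................................................####################
159 ......................................................................####################
162 .....................................................#................####################
165 ................................#####......##....######...............####################
168 #############.............############..################..............####################
171 #############.......#######.#############################.............####################
174 ##########################################################............####################
177 ###################
[... 1870 characters left out ...]
######
237 ....................................####################.............#####################
240 .....................................##########.....................######################
243 ....................................................................######################
246 ....................................................................######################
249 ###########.........................................................######################
heading 107.941216 mid of edge pts 0.5778679 0.11603336 res 0.0006465269179349804
ends [[259.5, 190.0], [275.5, 237.0]] [[0.6279, 0.1314], [0.5185, 0.0954]]
distance of back edge to stop along lane: 0.12777788730868012
```

```bash
python3 -m jog '[[[-0.05,0.15,0,0,0.35],[-0.05,0.15,0,0,0.35],[-0.12,0.13,0,-0.5,0.35],[-0.13,0.13,0,-0.61,0.35]]]'; python3 -m jog '[[[-0.12,0.14,0,-0.61,0.35],[-0.11,0.14,0,-0.61,0.35]]]';python3 -m jog '[[[-0.11,0.15,0,-0.61,0.35],[-0.1,0.16,0,-0.61,0.35],[0,0,0,0,0.35]]]'; python3 meas.py | head -1;  python3 - <<'E'
import cv2
im=cv2.imread("pics/t_last.png");h=cv2.cvtColor(im,cv2.COLOR_BGR2HSV)
m=(h[...,1]<45)&(h[...,2]>40)&(h[...,2]<200)
for r in range(162,258,3): print(r,"".join("#" if x else "." for x in m[r,200:300]))
E
python3 meas2.py 190 236 215 300
```

```text
time: 16.45
ee_pos: [0.5873, 0.019, -0.0112]
tcp_rot: [-180.0, -0.2, -77.4]
wrist_force: [2.4, -12.3, -0.6]
opening: 0.0301
grasp_force: 6.0
time: 16.65
ee_pos: [0.5753, 0.0329, -0.0112]
tcp_rot: [-180.0, -0.3, -83.5]
wrist_force: [0.9, -11.6, 0.2]
opening: 0.0302
grasp_force: 6.2
time: 16.95
ee_pos: [0.5641, 0.0496, -0.0114]
tcp_rot: [180.0, -0.2, -89.5]
wrist_force: [-3.0, -6.4, 1.0]
opening: 0.0299
grasp_force: 3.1
17.0 [ 0.5641  0.0496 -0.0114] [ 1.799e+02 -1.000e-01 -8.950e+01] [-2.8 -5.8  0. ]
162 ................................................................####################################
165 ...........###########..........................................####################################
168 ..........###########################################............###################################
171 ..........############################################............##################################
174 ...###....################################################.......###################################
177 ...####.##################################################........
[... 2282 characters left out ...]
##############################################################
246 ###.##...................................................................###########################
249 .#..###############################################......................###########################
252 ......###################################################.................##########################
255 ......###########################################.......######............##########################
heading 90.07386 mid of edge pts 0.5840906 0.19375554 res 3.6322607567484196e-06
ends [[232.5, 190.0], [232.5, 235.0]] [[0.6286, 0.1938], [0.5243, 0.1937]]
distance of back edge to stop along lane: 0.04993453967939187
```

```bash
python3 -m jog '[[[-0.02,0.16,0,-0.26,0.35],[0,0.16,0,0,0.35],[0,0.16,0,0,0.35]]]'; python3 -m jog '[[[0.01,0.16,0,0,0.35],[0,0.16,0,0,0.35],[0,0.16,0,0,0.35]]]';  python3 -m jog '[[[0.01,0.1,0,0,0.35],[0,0.1,0,0,0.35],[0,0,0,0,0.35]]]'
```

```text
time: 17.3
ee_pos: [0.5637, 0.0722, -0.0114]
tcp_rot: [180.0, -0.3, -90.8]
wrist_force: [0.1, -13.1, 0.9]
opening: 0.0298
grasp_force: 6.7
time: 17.6
ee_pos: [0.5642, 0.0962, -0.0114]
tcp_rot: [180.0, -0.3, -90.8]
wrist_force: [0.6, -14.5, 0.3]
opening: 0.0302
grasp_force: 6.9
time: 17.9
ee_pos: [0.5647, 0.1069, -0.0114]
tcp_rot: [180.0, -0.2, -90.8]
wrist_force: [-0.7, -9.1, 0.9]
opening: 0.0296
grasp_force: 4.6
```

```bash
for k in 1; do python3 -m jog '[[[0,0.06,0,0,0.35],[0,0.06,0,0,0.35]]]'|sed -n '2p;4p'; done; python3 -m jog '[[[0,0.06,0,0,0.35],[0,0,0,0,0.35]]]'|sed -n '2p;4p'; python3 -m jog '[[[0,0.04,0,0,0.35],[0,0,0,0,0.35]]]'|sed -n '2p;4p'; python3 -m jog '[[[0,0.04,0,0,0.35],[0,0,0,0,0.35]]]'|sed -n '2p;4p'
```

```text
ee_pos: [0.5647, 0.1119, -0.0114]
wrist_force: [0.6, -14.2, 2.2]
ee_pos: [0.5647, 0.1154, -0.0114]
wrist_force: [0.5, -12.2, 1.0]
ee_pos: [0.5647, 0.1171, -0.0114]
wrist_force: [-0.1, -11.6, 1.2]
ee_pos: [0.5647, 0.1191, -0.0114]
wrist_force: [0.6, -11.4, 1.8]
```

```bash
python3 -m jog '[[[0,0.04,0,0,0.35],[0,0,0,0,0.35]]]'|sed -n '2p;4p'; python3 -m jog '[[[0,0.04,0,0,0.35],[0,0,0,0,0.35]]]'|sed -n '2p;4p'; python3 meas.py | head -1;  python3 - <<'E'
import cv2
im=cv2.imread("pics/t_last.png");h=cv2.cvtColor(im,cv2.COLOR_BGR2HSV)
m=(h[...,1]<45)&(h[...,2]>40)&(h[...,2]<200)
for r in range(162,258,5): print(r,"".join("#" if x else "." for x in m[r,190:280]))
E
```

```text
ee_pos: [0.5647, 0.121, -0.0114]
wrist_force: [0.7, -13.0, 1.9]
ee_pos: [0.5648, 0.1231, -0.0114]
wrist_force: [0.3, -11.8, 0.5]
19.15 [ 0.5647  0.1231 -0.0114] [180.   -0.3 -90.8] [  0.7 -12.2   1.4]
162 ..............############################################################################
167 ..............##################################################################.#########
172 ...............###########################################################################
177 ......#####.....##########################################################################
182 ......######.....#########################################################################
187 ......#######.....########################################################################
192 ......###..........#######################################################################
197 .....#####..........######################################################################
202 .....############....#####################################################################
207 .....#######.######...##################
[... 300 characters left out ...]
###################################
227 .....#####################################################################################
232 ....####################...#.#############################################################
237 ....##############.#######...#############################################################
242 ....##....################################################################################
247 .........####.############################################################################
252 ................##########################################################################
257 ................##########################################################################
```

```bash
python3 -m jog '[[[0,0.03,0,0,0.35],[0,0,0,0,0.35]]]'|sed -n '2p;4p'; python3 -m jog '[[[0,0.03,0,0,0.35],[0,0,0,0,0.35]]]'|sed -n '2p;4p'; python3 -m jog '[[[0,0.03,0,0,0.35],[0,0,0,0,0.35]]]'|sed -n '2p;4p'
```

```text
ee_pos: [0.5646, 0.124, -0.0114]
wrist_force: [-0.5, -15.7, 2.4]
ee_pos: [0.5644, 0.1241, -0.0114]
wrist_force: [-1.7, -22.7, 4.3]
ee_pos: [0.5641, 0.1242, -0.0114]
wrist_force: [-3.9, -29.5, 5.5]
```

At the stop: the TCP held at 0.124 while the force climbed to 30 N. I'll back off, rise clear behind the bin and check.

```bash
python3 -m jog '[[[0,-0.2,0,0,0.35],[0,-0.5,0,0,0.35],[0,-0.8,0,0,0.35],[0,-0.8,0,0,0.35],[0,-0.5,0.5,0,0.35],[0,0,1,0,0.35],[0,0,1,0,0.35],[0,0,1,0,0.35]]]'; python3 -m jog '[[[0,0,1,0,0.35],[0,0,1,0,0.35],[0,-0.8,0.5,0,0.35],[0,-1,0,0,0.35],[0,-1,0,0,0.35],[0,-1,0,0,0.35],[0,0,0,0,0.35]]]'; python3 - <<'E'
from h import *
from workcell import camera
for n in("top","scene"):cv2.imwrite(f"pics/{n}_end.png",camera(n))
im=cv2.imread("pics/top_end.png");h=cv2.cvtColor(im,cv2.COLOR_BGR2HSV)
m=(h[...,1]<45)&(h[...,2]>40)&(h[...,2]<200)
for r in range(162,260,3): print(r,"".join("#" if x else "." for x in m[r,190:290]))
# loose things: change between start and end pictures
a=cv2.imread("pics/top0.png").astype(int);d=(np.abs(a-im).sum(2)>90).astype(np.uint8)
k,_,st,_=cv2.connectedComponentsWithStats(d);print([s.tolist() for s in st[1:] if s[4]>60])
E
```

```text
time: 20.55
ee_pos: [0.5644, -0.0102, 0.1656]
tcp_rot: [-180.0, 0.0, -90.7]
wrist_force: [0.5, 0.1, 0.2]
opening: 0.0301
grasp_force: 0.0
time: 21.25
ee_pos: [0.5642, -0.2051, 0.2875]
tcp_rot: [179.9, -0.0, -91.0]
wrist_force: [-0.0, 0.3, 0.2]
opening: 0.0298
grasp_force: 0.0
162 ....................................................................................................
165 .....................###########.................................................######.............
168 ....................###########################################.............########................
171 ....................###########################################.......########......................
174 .....###.....#####..####################################################............................
177 .....#############################################################..................................
180 .....############################################.########..........................................
183 .....#############################################..................................
[... 2200 characters left out ...]
.....................
249 ...........#...##############################################.......................................
252 ................###################################################.................................
255 ................############################################......######............................
258 ................############################################...........######.......................
[[515, 77, 45, 71, 519], [451, 138, 87, 91, 3913], [193, 153, 254, 93, 12549], [542, 244, 18, 10, 107], [435, 255, 125, 165, 11416], [471, 296, 15, 14, 75], [262, 345, 189, 63, 7878], [193, 363, 68, 31, 1195], [382, 409, 44, 11, 162], [321, 412, 43, 8, 189]]
```

```bash
python3 - <<'E'
from h import *
p=camera_params("top");im=cv2.imread("pics/top_end.png");h=cv2.cvtColor(im,cv2.COLOR_BGR2HSV)
m=(h[...,1]<45)&(h[...,2]>40)&(h[...,2]<200)
P=[(250+np.where(m[r,250:275])[0][-1]+.5,r) for r in range(191,240)]
q=cast(p,P,.03)[:,:2];vx,vy,x,y=cv2.fitLine(q.astype(np.float32),cv2.DIST_HUBER,0,.001,.001).ravel()
n=np.array([-vy,vx]);n*=np.sign(n[1]);a=np.degrees(np.arctan2(n[1],n[0]));e=cast(p,[(258,188),(257,241.5)],.04)
print("heading",a,"toe line",x,y,"toe ends",e.round(4))
print("back y",y+.115*n[1],"centre x",e[:,0].mean())
E
```

```text
heading 89.70786 toe line 0.5754812 0.13471864 toe ends [[0.6257 0.1328 0.04  ]
 [0.5062 0.1356 0.04  ]]
back y 0.24971715 centre x 0.5659612563213461
```

```bash
python3 -c "
from workcell import ticket
print(ticket.job_done())"
```

```text
the job is handed in; nothing more can be done
None
```

I pushed the grey bin into the bay until it hit the stop (about 30 N), measured it within about 1° of square and about 5 mm of centre, backed the robot clear and handed the job in; no verdict was returned.

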